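# Draw back a grease gun's follower rod with a pin punch and hold it

### The job

The small grease gun in the vise is due for a new cartridge: take the bare hexagonal pin punch out of the wooden tool block, put its tip down through the eye on the end of the gun's follower rod, and with the punch draw the rod straight out against its spring until the groove cut round the rod stands level with the mouth of the end cap. Finish holding it there, steady, punch still in the grip and through the eye, so that the barrel can be unscrewed; do not haul the groove more than a centimetre past the mouth and never let the rod snap back. Leave the other tools and everything else on the bench as they are.

Things in the scene. Friction and masses are not known exactly. Their poses are not given: they have to be found in the camera images.
- cap_mouth (a point): centre of the outer face of the end cap (dark, 42 mm dia) of a mini grease gun, gripped level by its head in a fixed red bench vise (160 mm high); barrel 38 mm dia, pump lever below. Axes: z up; x along the gun's axis into the gun, roughly away from the robot (yaw within 0.3); the follower rod comes out towards -x. The vise starts 140 mm along +x and spans y -140 to +145 mm.
- eye (a point): centre of the eye, the level closed loop bent at the outer end of the 6 mm steel follower rod, 135 mm over the bench. Hole axis vertical, 14 mm dia; outside 26 mm dia, 6 mm thick, open above and below. Axes as cap_mouth's. 36 mm out from the cap mouth with the rod home, 101 mm with the groove at the mouth. Moves with the rod.
- groove (a point): the dark groove round the follower rod, 4 mm wide, 101 mm from the eye's centre towards the gun: hidden inside the gun with the rod home, level with the cap mouth when the rod is drawn out 65 mm.
- plunger (a joint): how far the follower rod is drawn out, in m: 0 home (where it starts), 0.065 with the groove level with the cap mouth, 0.10 hard stop. Slides straight along cap_mouth's -x. A spring pulls it home: about 5 N at 0, rising evenly to about 13 N at 0.065 (120 N/m), with 0.4 N of friction; let go, it snaps home.
- tool_block: fixed block of light wood, 60 x 205 x 72 mm, with three vertical 10 mm holes in a row along its y, 65 mm apart (middle one at its centre), each holding one upright tool. Origin: centre of its underside.
- punch: bare steel pin punch, 137 mm, about 125 g: round shank 8 mm dia, 62 mm long, chamfered tip (5 mm end), then hexagonal body 14 mm across flats, 75 mm long; two flats face its +x and -x. Origin: end of the tip; z up along it. Stands upright, loose, in any one of the block's holes, shoulder on the block: tip 10, shoulder 72, head 147 mm above the bench. The hexagon does not pass the eye.
- punch_tip (a point): end of the punch's tip (same as its origin).
- punch_shoulder (a point): on the punch's axis, 62 mm above the tip, where shank and hexagonal body meet.
- screwdriver: screwdriver with a round black handle 30 mm in diameter, upright in one of the other holes, 148 mm high over the bench; leave it. Origin at its tip.
- t_key: T-handle key with a 70 mm black crossbar across the block's narrow way, upright in one of the other holes, about 136 mm high over the bench; leave it. Origin at its tip.
- cartridge: cardboard grease cartridge with white ends, 37 mm diameter, 122 mm high, standing on the bench beside the gun; leave it. Origin: centre of its underside.
- oil_can: spray can, 60 mm diameter, 170 mm high, standing; leave it. Origin: centre of its underside.
- wrench: steel wrench, 200 mm long, lying flat; leave it. Origin: middle of its underside.
- tape_measure: tape measure in a black case, 70 x 35 x 64 mm; leave it. Origin: centre of its underside.
- fittings_tray: grey tray of grease nipples, 130 x 100 x 35 mm; leave it. Origin: centre of its underside.
Mind the look-alikes: they are no part of the job. What is shaped like the cartridge but yellow is not meant.

How it is judged:
By the outcome, as a careful person would: the job done as asked, in the order asked, and still so for the second after the job is handed in, while the arm keeps its last pose, push and grip.
It also fails if it takes over 48 s, if anything falls off the work surface, if the arm or the gripper's body presses on something with over 40 N, if the wrist force passes 120 N, or if a joint passes its speed limit or range.

### The arm

A 6-joint arm with a two-finger parallel gripper is mounted at the origin on the work surface. World frame = base frame: x ahead of the robot, y to its left, z up, the work surface at z = 0. Lengths are in mm, angles in rad, forces in N, time in s.
With the tool pointing down it reaches from about 300 to 775 mm from the base axis. Payload 14.6 kg.
Tool frame: the origin (TCP) lies between the finger pads; the fingertips stand 8 mm ahead of it and the grasp point (between the pads) lies 11 mm behind it; z points along the fingers, y is the direction in which the jaws open and shut (so a half turn about z gives the same grasp; the last joint's range is limited). The gripper opens to 94 mm and grips with 3 to 60 N. Pads are 16 mm wide; open, the fingers measure 119 mm over their backs; the gripper's body (75 mm by 177 mm) begins 78 mm behind the grasp point.
Start: joints at [1.098, 0.3, 1.521, -0, 1.321, -0.067], TCP at [217.111, 505.324, 213.446] pointing down, gripper open.
Joint ranges: [-3.03, 3.03], [-0.79, 2.21], [0.23, 2.52], [-1.04, 4.18], [0, 3.07], [-2.55, 2.55]. Speed limits (rad/s): [2.22, 2.22, 2.57, 3.14, 3.14, 3.14].

### API

Orientations are given as [roll, pitch, yaw] about the fixed x, y, z axes, in that order (R = Rz(yaw) Ry(pitch) Rx(roll)).
In Python, from cell import manip gives the robot as it stands. The module is installed in compiled form; this text tells all that it offers.
- The arm moves only by the tool send_rows, never from a script. Its argument "series" is a list that holds one entry, the list of rows, each a list of 5 numbers: the opening, from 0 (shut) to 1 (fully open), then the shift along the tool's x, y, z in mm, then the turn about the tool's z in degrees. In form: [[[gripper, dx, dy, dz, roll], ...]]. A call has 1 to 10 rows; each row is the pose to reach, as a shift and turn from the pose commanded when the call began, along the tool's axes at that moment; what a row does not reach only later rows make up. A row lasts 1/10 s, in which the tool goes at most 50 mm and 8.59 degrees, less where a joint would pass 70% of its speed; a pose out of reach is approached as far as the arm can. A call with a gripper value outside its range is refused whole. The fingers move at their own pace and stop on an object; "newtons" is the grip in N (left out, the last holds). Time passes only in rows, so rows that repeat a pose let the fingers close. It gives the time, the measured TCP pose, the force and the opening at its end, in the units of the state.
- manip.read_state(): the state, without advancing time (a new reading comes with each control period).
- manip.camera(name): name is "scene" or "side" or "wrist"; returns a dict with "img" (420x560x3 uint8, red, green, blue), "vfov" (degrees; the focal length in pixels is half the picture's height over the tangent of half this angle, whatever the lens; pixels are square), "cx", "cy" (the principal point, pixels), "pose" (4x4, takes a point from camera to world coordinates); the wrist camera has in their place "T_tool_cam" (4x4, takes a point from camera to tool coordinates, whose origin is the TCP and whose axes are the flange's). Camera axes: x right, y down, z forward; pixel columns grow to the right and rows downward; lengths in mm; the calibration is good to about 2 mm. A picture is of the moment at which its call begins: read the wrist's pose just before it. There is no depth.
- manip.sign_off(): hands the job in, once; it reports no verdict.
Trained networks look in a picture, given as the dict that the camera call returned (one of the last four; its "shot" number tells which), for a name from the list of things; names that differ only in an ending like _2 or _b are one class to them, and where a whole thing is asked for, a point or a joint stands for the part that bears it (a point fixed in the world has none). Each returns a list of dicts, best first, with "conf" (0 to 1); they miss things now and then, are a little off and sometimes report something else, mostly with a low value. They report only what shows in the picture. A call takes as long as a camera call. They do not tell look-alikes from the thing itself.
- manip.find_in(target, picture): "rect" ([left, top, width, height] in pixels, round what is visible of it).
- manip.silhouettes(target, picture): "pixels" (420x560 bool, what is visible of it) and "rect" ([left, top, width, height] in pixels, round what is visible of it).
The state is a dict: "clock": time; "joints": joint angles; "qd": joint speeds; "effort": joint torques, N m; "eef_pos": TCP position; "eef_rot": TCP orientation; "wrist_force": force on the tool from outside, world axes, zero at the start; "moment": the same for the moment, N m; "finger_gap": finger opening in mm.
Only numpy, scipy, OpenCV 4.12 (cv2) and the standard library are available. Lean on these libraries where they do the work, as an engineer would, in place of code of your own. Each camera call takes 0.05 s, during which the arm holds its last target. There are 200 camera calls.

## Working session

There is one attempt and no reset: what is moved stays moved. The work goes in short steps, Python scripts to look and compute and a tool call to move; the robot and the scene stay as the last step left them, time stands still between calls to the robot, and variables do not carry over. Pictures are saved under pics/ and viewed, about 8 in all and at most 12, crops included, and the job is handed in when it is done.

Besides the shell and the picture viewer there is one more tool, called as name(argument=value, ...), one argument or row to a line, values as JSON. send_rows: Moves the arm, as the interface text tells. Its arguments: {"type":"object","properties":{"series":{"type":"array"},"newtons":{"type":"number"}},"required":["series"]}

```bash
mkdir -p pics; cat > h.py <<'E'
import numpy as np, cv2
from cell import manip
from scipy.spatial.transform import Rotation as R
def K(c): 
    h=c["img"].shape[0]; f=h/2/np.tan(np.radians(c["vfov"])/2); return f,c["cx"],c["cy"]
def P(c,s=None):
    if "pose" in c: return np.array(c["pose"])
    T=np.eye(4); T[:3,:3]=R.from_euler("xyz",s["eef_rot"]).as_matrix(); T[:3,3]=s["eef_pos"]; return T@np.array(c["T_tool_cam"])
def ray(c,u,v,s=None):
    f,cx,cy=K(c); T=P(c,s); d=T[:3,:3]@np.array([(u-cx)/f,(v-cy)/f,1]); return T[:3,3],d
def atz(c,u,v,z,s=None):
    o,d=ray(c,u,v,s); return o+d*(z-o[2])/d[2]
def proj(c,p,s=None):
    f,cx,cy=K(c); q=np.linalg.inv(P(c,s))@np.append(p,1); return np.array([cx+f*q[0]/q[2],cy+f*q[1]/q[2]])
def tri(*rs):
    A=0;b=0
    for o,d in rs:
        d=d/np.linalg.norm(d); M=np.eye(3)-np.outer(d,d); A=A+M; b=b+M@o
    return np.linalg.solve(A,b)
def save(c,n,crop=None,k=1):
    im=c["img"][:,:,::-1]
    if crop: x,y,w,h=crop; im=im[y:y+h,x:x+w]
    cv2.imwrite("pics/"+n+".png",cv2.resize(im,None,fx=k,fy=k,interpolation=cv2.INTER_CUBIC))
E
python3 - <<'E'
from h import *
s=manip.read_state(); print(s)
for n in ["scene","side"]:
    c=manip.camera(n); save(c,n); print(n,c["vfov"],c["cx"],c["cy"],np.round(P(c,s),2).tolist())
    for t in ["punch","eye","cap_mouth","tool_block","screwdriver","t_key","cartridge","oil_can"]:
        try: print(t,[(np.round(r["rect"]).tolist(),round(r["conf"],2)) for r in manip.find_in(t,c)][:3])
        except Exception as e: print(t,e)
E
```

```text
{'clock': 0.0, 'joints': array([ 1.09842526e+00,  3.00459163e-01,  1.52159716e+00, -3.35537226e-05,
        1.32069562e+00, -6.65892025e-02]), 'qd': array([ 3.07884906e-05,  5.25330581e-04,  1.20160094e-04, -5.67635846e-04,
        8.47366708e-04, -1.05591200e-03]), 'effort': array([ 2.42808646e-04, -5.31811774e+01, -3.52723396e+01,  7.07935542e-02,
        2.46351818e-02, -1.27419321e-04]), 'eef_pos': array([216.99208801, 505.10260689, 212.88607344]), 'eef_rot': array([-3.14043377e+00, -4.47107396e-05,  2.73581908e+00]), 'wrist_force': array([-0.25966096,  0.72855003, -0.42491435]), 'moment': array([ 0.016588  , -0.06113858,  0.02523866]), 'finger_gap': 93.76653259617117}
scene 47.367781711011034 278.56411968867684 205.88213368408603 [[-0.77, 0.47, -0.44, 1035.28], [0.64, 0.56, -0.53, 535.18], [-0.01, -0.69, -0.73, 898.02], [0.0, 0.0, 0.0, 1.0]]
punch [([362.0, 254.0, 16.0, 25.0], 0.53)]
eye [([247.0, 208.0, 20.0, 12.0], 0.39)]
cap_mouth [([368.0, 254.0, 11.0, 28.0], 0.74), ([93.0, 208.0, 171.0, 143.0], 0.72), ([341.0, 259.0, 108.0, 96.0], 0.2)]
tool_block [([343.0, 261.0, 106.0, 90
[... 350 characters left out ...]
8766344633 284.8338015285103 208.21005226440934 [[0.96, -0.18, 0.23, 189.26], [-0.29, -0.57, 0.77, -1219.51], [-0.0, -0.8, -0.6, 1018.73], [0.0, 0.0, 0.0, 1.0]]
punch [([251.0, 152.0, 11.0, 22.0], 0.51)]
eye [([212.0, 212.0, 25.0, 22.0], 0.5), ([305.0, 192.0, 16.0, 8.0], 0.37)]
cap_mouth [([311.0, 157.0, 118.0, 71.0], 0.93)]
tool_block [([227.0, 151.0, 40.0, 46.0], 0.75)]
screwdriver [([236.0, 135.0, 9.0, 22.0], 0.54)]
t_key [([236.0, 146.0, 18.0, 19.0], 0.71)]
cartridge [([356.0, 222.0, 17.0, 38.0], 0.89), ([328.0, 218.0, 14.0, 37.0], 0.85), ([328.0, 236.0, 16.0, 43.0], 0.66)]
oil_can [([286.0, 119.0, 22.0, 51.0], 0.76), ([226.0, 154.0, 42.0, 46.0], 0.6), ([326.0, 304.0, 71.0, 48.0], 0.41)]
```

View pics/scene.png

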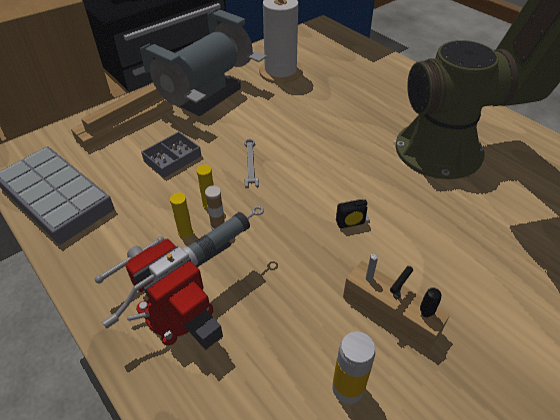

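View pics/side.png

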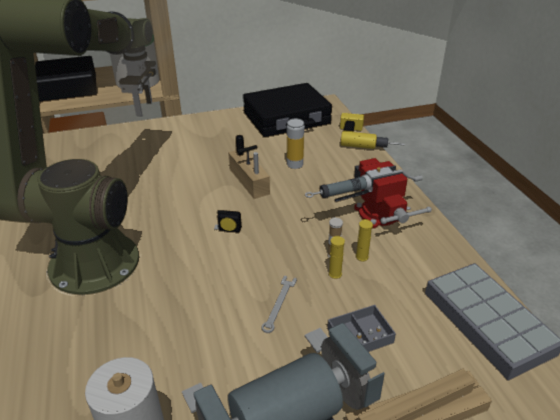

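The scene view shows the punch as a bare steel pin at (371,266), next to the T-key at (401,280) and the screwdriver at (431,302). The eye is at (258,211). In the side view the punch is at (256,163) and the eye at (310,194). The lower loop at scene (273,266) is only a shadow.

```bash
python3 - <<'E'
from h import *
a=manip.camera("scene"); b=manip.camera("side")
def both(n,p,q,z):
    print(n,"tri",np.round(tri(ray(a,*p),ray(b,*q))), "scene@z",np.round(atz(a,*p,z)[:2]),"side@z",np.round(atz(b,*q,z)[:2]))
both("punch head",(373,256),(256,154),147)
both("eye",(258,211),(310,194.5),135)
both("cap",(248,219),(324,191),135)
for c,n in ((a,"scene"),(b,"side")):
    for t in ["punch","eye","plunger"]:
        print(n,t,[(r["rect"],round(r["conf"],2),np.round(np.argwhere(r["pixels"]).mean(0)[::-1],1)) for r in manip.silhouettes(t,c)][:3])
A=cv2.resize(a["img"][190:330,230:450],None,fx=3.6,fy=3.6,interpolation=2)
cv2.imwrite("pics/c1.png",A[:,:,::-1])
B=cv2.resize(b["img"][125:215,220:350],None,fx=6,fy=6,interpolation=2)
cv2.imwrite("pics/c2.png",B[:,:,::-1])
E
```

```text
punch head tri [527. 206. 143.] scene@z [530. 208.] side@z [526. 199.]
eye tri [622. -43. 133.] scene@z [622. -41.] side@z [622. -47.]
cap tri [660. -39. 136.] scene@z [653. -37.] side@z [667. -42.]
scene punch [([361.8, 253.9, 15.3, 25.0], 0.62, array([371.3, 266.9]))]
scene eye []
scene plunger []
side punch [([251.1, 149.1, 9.8, 23.6], 0.62, array([255.2, 161.8]))]
side eye [([305.1, 190.9, 16.5, 7.6], 0.59, array([310. , 194.3]))]
side plunger [([304.0, 191.4, 14.3, 8.6], 0.56, array([311.1, 194.2]))]
```

View pics/c1.png

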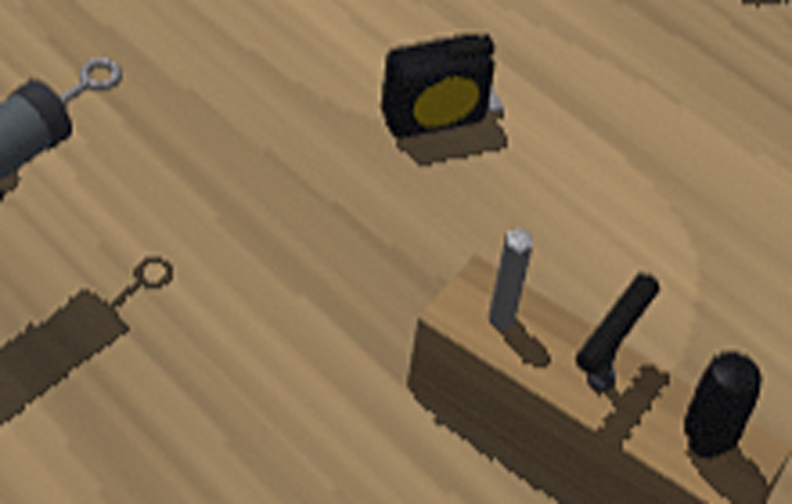

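View pics/c2.png

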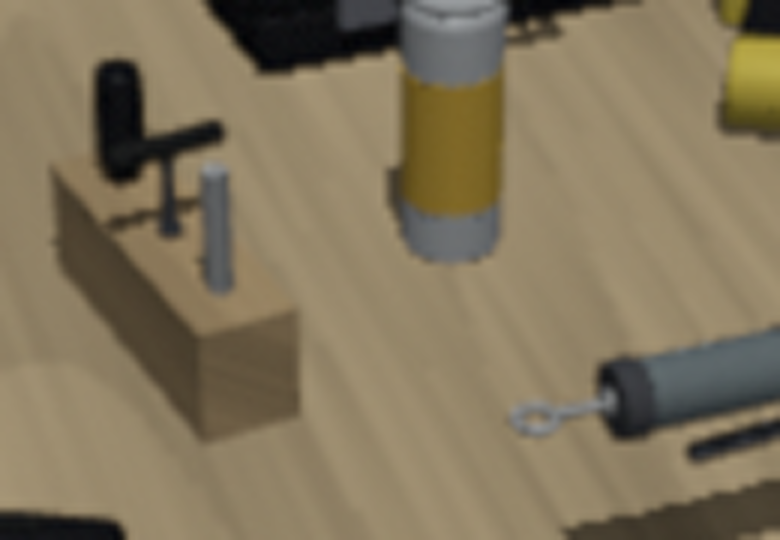

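The crops confirm it: the steel hexagonal pin at scene (373.6,256.7) is the punch. The T-key has a crossbar and the screwdriver a black handle. Next I work out the axes and the first move.

```bash
cat >> h.py <<'E'
def to_tool(s,w): return R.from_euler("xyz",s["eef_rot"]).as_matrix().T@np.array(w,float)
E
python3 - <<'E'
from h import *
a=manip.camera("scene"); b=manip.camera("side")
s=manip.read_state()
f=lambda c,x,y,x0,y0,k:(x/k+x0,y/k+y0)
A=lambda x,y:ray(a,x/3.6+230,y/3.6+190)
B=lambda x,y:ray(b,x/6+220,y/6+125)
ph=tri(A(517,240),B(216,170)); e=tri(A(101,74),B(536,417)); print("punch",ph,"eye",e)
print("screw", tri(A(737,362),B(118,66)))
def az(r,z): o,d=r; return o+d*(z-o[2])/d[2]
# block top edges z=72
print("block edge scene", az(A(420,320),72),az(A(475,257),72),az(A(780,470),72))
print("block corners side", az(B(203,335),72),az(B(300,308),72),az(B(52,165),72))
print("tkey bar ends", tri(A(648,280),B(218,130)), az(A(588,358),136))
p=np.r_[ph[:2],s["eef_pos"][2]]; print("tool delta", to_tool(s,p-s["eef_pos"]))
w=manip.camera("wrist"); print(np.round(w["T_tool_cam"],3),w["vfov"])
E
```

```text
punch [528.16499318 208.47238374 143.75835862] eye [620.84624897 -43.54872862 133.31480954]
screw [502.63594421 334.55347026 144.99481615]
block edge scene [565.36508622 180.94831282  72.        ] [508.24257621 170.05409169  72.        ] [486.47606616 373.27217922  72.        ]
block corners side [506.40331834 162.0461206   72.        ] [562.96154373 171.81251661  72.        ] [466.90410663 359.20738307  72.        ]
tkey bar ends [523.29520071 266.7748514  148.84390968] [551.67096042 281.42802387 136.        ]
tool delta [-4.02985891e+02 -1.49946583e+02  6.29469408e-04]
[[ 0.00000e+00 -9.73000e-01 -2.30000e-01  6.75530e+01]
 [ 1.00000e+00  1.00000e-03 -1.00000e-03  3.64000e-01]
 [ 1.00000e-03 -2.30000e-01  9.73000e-01 -1.70122e+02]
 [ 0.00000e+00  0.00000e+00  0.00000e+00  1.00000e+00]] 66.78068376943817
```

send_rows(
  series=[
    [[0.5,-40,-15,0,5.5],[0.5,-80,-30,0,11],[0.5,-121,-45,0,16.5],[0.5,-161,-60,0,22],[0.5,-201,-75,0,27.5],[0.5,-242,-90,0,33],[0.5,-282,-105,0,38.5],[0.5,-322,-120,0,44],[0.5,-363,-135,0,49.5],[0.5,-403,-150,0,55]],
  ],
)

```text
clock: 2.45
eef_pos: [529.3, 206.9, 213.6]
eef_rot: [3.141, -0.0, 1.772]
wrist_force: [0.2, 1.0, -0.4]
finger_gap: 46.8
```

send_rows(
  series=[
    [[0.5,0,0,0,0],[0.5,0,0,0,0]],
  ],
)

```text
clock: 2.65
eef_pos: [528.3, 207.9, 213.1]
eef_rot: [-3.141, -0.0, 1.775]
wrist_force: [-0.9, 0.5, 0.1]
finger_gap: 47.4
```

```bash
python3 - <<'E'
from h import *
s=manip.read_state(); c=manip.camera("wrist"); save(c,"w1",k=1.4)
print(s["clock"],s["eef_pos"],s["eef_rot"],s["finger_gap"],s["joints"])
for r in manip.silhouettes("punch",c): print(r["rect"],r["conf"])
print(proj(c,[528,207,147],s),proj(c,[528,207,72],s))
E
```

```text
2.65 [528.34897105 207.88526385 213.09739903] [-3.14091671e+00 -6.77118064e-05  1.77497369e+00] 47.37278450823401 [3.10286300e-01 3.40233287e-01 1.46880226e+00 1.42934346e-04
 1.33322207e+00 1.06075225e-01]
[269.6, 197.4, 21.1, 32.2] 0.75
[279.29095818 223.55685313] [279.29992303 202.73159934]
```

View pics/w1.png

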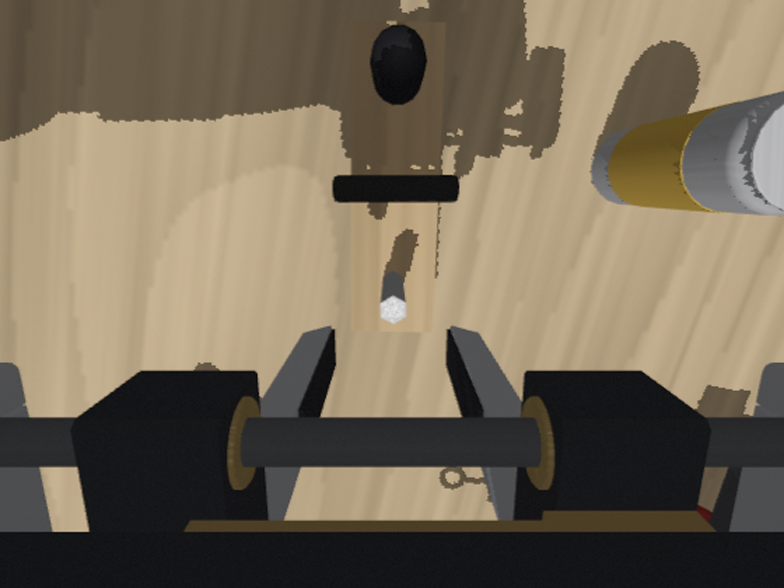

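The wrist view shows the punch head at (281,221), with hexagon vertices up and down, so its flats face the jaws. The T-key at (283,134) and the screwdriver at (284,46) are clear of them. Now the exact offset.

```bash
python3 - <<'E'
from h import *
s=manip.read_state(); c=manip.camera("wrist")
g=c["img"][205:240,262:300].astype(int).min(2); m=g>150; v,u=np.argwhere(m).mean(0)+[205,262]; print(u,v,m.sum())
p=atz(c,u,v,147,s); print(p, to_tool(s,p-s["eef_pos"]))
# block edges direction
im=c["img"]; 
a=[atz(c,x/1.4,y/1.4,72,s)[:2] for x,y in [(351,325),(351,215),(432,325),(437,205)]]; print(np.round(a,1))
for q in (a[1]-a[0],a[3]-a[2]): print(np.arctan2(q[1],q[0]))
E
```

```text
281.01408450704224 222.49647887323943 284
[528.46547442 209.17375303 147.        ] [-4.47441711e-02  8.53467233e-01  6.64354259e+01]
[[505.1 171.9]
 [490.4 250. ]
 [563.  184.1]
 [546.9 268.8]]
1.7573504660226251
1.7595323158176275
```

send_rows(
  series=[
    [[0.5,0.5,1,25,1],[0.5,0.5,1,55,1],[0.5,0.5,1,85,1],[0.5,0.5,1,108,1],[0.5,0.5,1,122,1],[0.5,0.5,1,128,1],[0.5,0.5,1,128,1]],
  ],
  newtons=60,
)

```text
clock: 3.5
eef_pos: [528.9, 209.5, 85.5]
eef_rot: [-3.141, -0.0, 1.759]
wrist_force: [0.3, -0.2, 0.6]
finger_gap: 47.0
```

send_rows(
  series=[
    [[0.3,0,0,0,0],[0.2,0,0,0,0],[0.1,0,0,0,0],[0,0,0,0,0],[0,0,0,0,0],[0,0,0,0,0]],
  ],
  newtons=60,
)

```text
clock: 4.1
eef_pos: [529.2, 209.1, 85.7]
eef_rot: [3.141, -0.0, 1.758]
wrist_force: [-1.1, -0.3, 2.3]
finger_gap: 14.0
```

send_rows(
  series=[
    [[0,0,0,-10,0],[0,0,0,-30,0],[0,0,0,-55,0],[0,0,0,-80,0],[0,0,0,-105,0],[0,0,0,-130,0],[0,0,0,-150,0],[0,0,0,-160,0],[0,0,0,-160,0]],
  ],
)

```text
clock: 5.0
eef_pos: [529.3, 209.2, 246.7]
eef_rot: [3.14, -0.0, 1.758]
wrist_force: [-0.8, -0.1, -1.5]
finger_gap: 13.5
```

```bash
python3 - <<'E'
from h import *
s=manip.read_state(); print(s["clock"],s["eef_pos"],s["eef_rot"],s["finger_gap"],s["wrist_force"])
# eye & cap: refine with average of the stereo views
a=manip.camera("scene"); b=manip.camera("side")
for c,n in((a,"scene"),(b,"side")):
  for t in("eye","cap_mouth"): print(n,t,[(np.round(r["rect"],1).tolist(),round(r["conf"],2)) for r in manip.find_in(t,c)][:2])
e=np.array([621.,-43.7,s["eef_pos"][2]])
for off in (0,):
  print("delta",to_tool(s,e-s["eef_pos"]))
# gun axis from barrel crop
g=cv2.hconcat([cv2.resize(a["img"][190:265,120:270],(750,375),interpolation=2)]); cv2.imwrite("pics/gun.png",g[:,:,::-1])
E
```

```text
5.0 [529.28530067 209.21440825 246.6849269 ] [ 3.13966700e+00 -2.50714682e-04  1.75847538e+00] 13.53392592376129 [-0.76365015 -0.13418995 -1.53561427]
scene eye [([342.2, 259.7, 107.3, 94.2], 0.32)]
scene cap_mouth [([94.9, 206.5, 167.2, 141.9], 0.85)]
side eye [([306.3, 194.1, 15.1, 5.8], 0.63), ([326.0, 303.7, 69.1, 46.2], 0.32)]
side cap_mouth [([306.6, 156.8, 124.5, 70.7], 0.62), ([304.7, 191.7, 8.6, 5.0], 0.55)]
delta [-2.65585259e+02  4.29156609e+01  1.60546801e-02]
```

send_rows(
  series=[
    [[0,-20,3,0,0],[0,-55,8,0,0],[0,-95,13,0,0],[0,-135,18,0,0],[0,-175,24,0,0],[0,-215,30,0,0],[0,-255,35,0,0],[0,-290,40,0,0],[0,-310,42,0,0],[0,-316,43,0,0]],
  ],
)

```text
clock: 6.3
eef_pos: [630.3, -94.8, 244.7]
eef_rot: [-3.141, -0.0, 1.757]
wrist_force: [-0.4, 0.3, -0.9]
finger_gap: 13.7
```

send_rows(
  series=[
    [[0,0,0,0,0],[0,0,0,0,0]],
  ],
)

```text
clock: 6.5
eef_pos: [630.1, -91.9, 245.5]
eef_rot: [-3.142, -0.0, 1.76]
wrist_force: [-0.2, 0.4, -1.7]
finger_gap: 13.5
```

```bash
python3 - <<'E'
from h import *
s=manip.read_state(); c=manip.camera("wrist"); save(c,"w2",k=1.4)
print(s["clock"],s["eef_pos"],s["eef_rot"],s["finger_gap"],s["wrist_force"])
for t in ("eye","cap_mouth"):
  for r in manip.find_in(t,c): print(t,r["rect"],r["conf"])
print(proj(c,[621,-43.7,135],s))
E
```

```text
6.5 [630.09202865 -91.91557479 245.50234831] [-3.14157074e+00 -2.57604859e-04  1.75961294e+00] 13.519640441659602 [-0.17830872  0.41951211 -1.70514648]
eye [263.6, 140.4, 57.6, 30.2] 0.73
cap_mouth [265.0, 21.4, 292.7, 277.8] 0.6
[280.00723384 154.28586179]
```

View pics/w2.png

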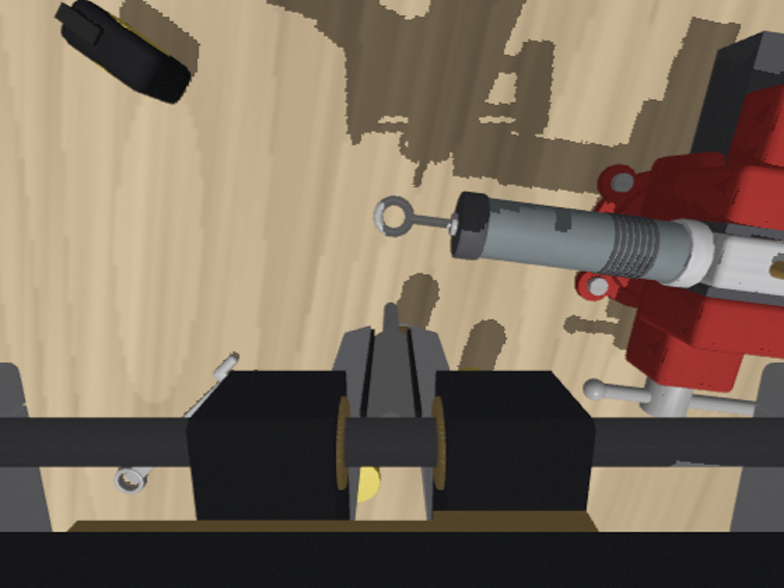

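The eye centre is at (281,154), the rod runs to the cap mouth at (325,162), and the punch tip shows below at (279,219). The wrist measurement agrees with stereo within a millimetre or so.

```bash
python3 - <<'E'
from h import *
s=manip.read_state(); c=manip.camera("wrist")
im=c["img"][130:180,260:300]
pts=lambda x,y:atz(c,x/1.4,y/1.4,135,s)
e=pts(394,216); m=pts(452,226); print("eye",e,"mouth",m,np.linalg.norm(m-e), np.arctan2(*(m-e)[1::-1]))
# barrel axis at z=135 using top/bottom silhouette midpoints
p=[(pts(490,195)+pts(485,257))/2,(pts(612,210)+pts(605,273))/2]; print(p,np.arctan2(*(p[1]-p[0])[1::-1]), np.arctan2(*(p[1]-e)[1::-1]))
t=s["eef_pos"].copy(); Rm=R.from_euler("xyz",s["eef_rot"]).as_matrix()
print("exp tip px*1.4",proj(c,t+Rm@[0,0,75.5],s)*1.4, "side edge z+68", proj(c,t+Rm@[0,0,68],s)*1.4)
print("delta",to_tool(s,np.r_[e[:2],t[2]]-t))
E
```

```text
eye [622.32652459 -43.66328837 135.        ] mouth [659.11659337 -42.89894563 135.        ] 36.79800783603127 0.02077280153335116
[array([680.96079503, -39.0231635 , 135.        ]), array([758.14835408, -34.1155088 , 135.        ])] 0.06349543423526734 0.07018090571195888
exp tip px*1.4 [391.85554667 307.03143217] side edge z+68 [391.88823987 310.61331476]
delta [ 4.90199763e+01  1.39574525e+00 -1.25718080e-03]
```

send_rows(
  series=[
    [[0,8,0.2,0,1.5],[0,22,0.6,0,3.5],[0,36,1,0,5.5],[0,45,1.3,0,7.4],[0,49,1.4,0,7.4],[0,49,1.4,10,7.4],[0,49,1.4,20,7.4],[0,49,1.4,22,7.4],[0,49,1.4,22,7.4],[0,49,1.4,22,7.4]],
  ],
)

```text
clock: 7.7
eef_pos: [622.6, -45.2, 223.6]
eef_rot: [3.141, 0.0, 1.629]
wrist_force: [0.8, 0.3, -1.2]
finger_gap: 13.8
```

```bash
python3 - <<'E'
from h import *
s=manip.read_state(); c=manip.camera("wrist"); a=manip.camera("scene"); b=manip.camera("side")
print(s["clock"],s["eef_pos"],s["eef_rot"],s["finger_gap"],s["wrist_force"])
f=lambda c,x,y,w,h,k:cv2.resize(c["img"][y:y+h,x:x+w],(int(w*k),int(h*k)),interpolation=2)
A=f(c,230,170,100,75,4);B=f(a,235,160,50,75,4)
C=f(b,290,140,50,75,4)
cv2.imwrite("pics/h1.png",cv2.hconcat([A,B,C])[:,:,::-1])
t=s["eef_pos"]; Rm=R.from_euler("xyz",s["eef_rot"]).as_matrix(); tip=t+Rm@[0,0,75.5]; print("tip",tip)
for n,q,x,y,o in(("w",c,230,170,0),("sc",a,235,160,400),("si",b,290,140,600)):
  print(n,"tip",(proj(q,tip,s)-[x,y])*4+[o,0],"eye",(proj(q,[622,-43.7,135],s)-[x,y])*4+[o,0])
E
```

```text
7.7 [622.56581004 -45.18771741 223.56642576] [3.14140998e+00 2.64494215e-05 1.62909242e+00] 13.761985227021691 [ 0.81685038  0.29572424 -1.18327662]
tip [622.57969494 -45.18890739 148.06642705]
w tip [200.02550782 196.60230926] eye [197.49669143 173.09894122]
sc tip [485.91835801 183.67067937] eye [489.40526587 201.20171285]
si tip [680.21272966 201.90900995] eye [678.31451724 215.79122442]
```

View pics/h1.png

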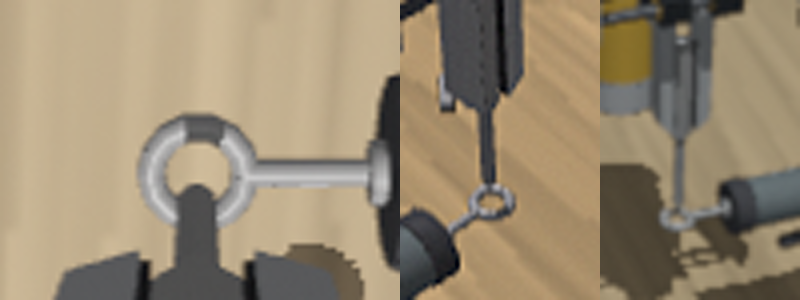

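The tip is over the eye, about 1.8 mm short in tool x (tip at crop y 196, ring centre y 171, as expected for a tip 13 mm above the ring). Correct that and enter.

send_rows(
  series=[
    [[0,1.8,0,0,0],[0,1.8,0,3,0],[0,1.8,0,8,0],[0,1.8,0,13,0],[0,1.8,0,18,0],[0,1.8,0,22,0],[0,1.8,0,26,0],[0,1.8,0,26,0]],
  ],
)

```text
clock: 8.65
eef_pos: [622.2, -43.1, 196.8]
eef_rot: [-3.141, -0.0, 1.629]
wrist_force: [-0.4, -0.4, -1.6]
finger_gap: 13.9
```

```bash
python3 - <<'E'
from h import *
s=manip.read_state(); c=manip.camera("wrist"); a=manip.camera("scene"); b=manip.camera("side")
print(s["clock"],s["eef_pos"],s["eef_rot"],s["finger_gap"],s["wrist_force"])
f=lambda c,x,y,w,h,k:cv2.resize(c["img"][y:y+h,x:x+w],(int(w*k),int(h*k)),interpolation=2)
A=f(c,230,170,100,75,4);B=f(a,235,160,50,75,4)
C=f(b,290,140,50,75,4)
cv2.imwrite("pics/h2.png",cv2.hconcat([A,B,C])[:,:,::-1])
E
```

```text
8.65 [622.16304208 -43.12616041 196.77209994] [-3.14067651e+00 -1.89460937e-04  1.62923345e+00] 13.864128216385826 [-0.35799123 -0.35753028 -1.57040643]
```

View pics/h2.png

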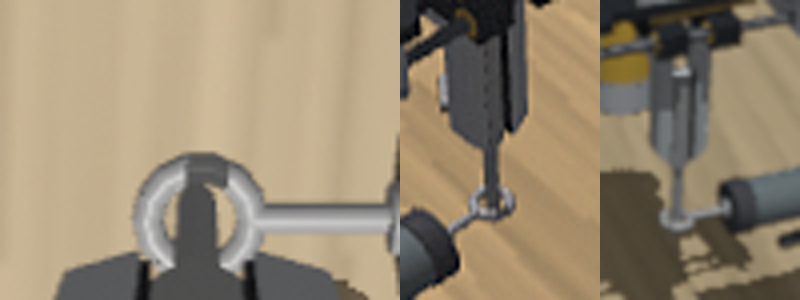

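The tip is inside the ring with no contact force. Lower further until the shoulder is about 8 mm above the eye.

send_rows(
  series=[
    [[0,0,0,6,0],[0,0,0,14,0],[0,0,0,22,0],[0,0,0,30,0],[0,0,0,35,0],[0,0,0,37,0],[0,0,0,37,0]],
  ],
)

```text
clock: 9.5
eef_pos: [622.3, -43.1, 160.2]
eef_rot: [-3.141, -0.0, 1.629]
wrist_force: [-0.2, -0.5, -1.3]
finger_gap: 13.5
```

```bash
python3 - <<'E'
from h import *
s=manip.read_state()
print(s["clock"],s["eef_pos"],s["eef_rot"],s["finger_gap"],s["wrist_force"])
print(to_tool(s,[-np.cos(.06),-np.sin(.06),0]))
E
```

```text
9.5 [622.32614462 -43.13798262 160.2055755 ] [-3.14125944e+00 -4.45836454e-05  1.62921302e+00] 13.477757827588627 [-0.21212905 -0.49264143 -1.28175711]
[-1.58330387e-03 -9.99998691e-01  3.33146719e-04]
```

send_rows(
  series=[
    [[0,0,-2,0,0],[0,0,-4,0,0],[0,0,-8,0,0],[0,0,-12,0,0],[0,0,-17,0,0],[0,0,-22,0,0],[0,0,-27,0,0],[0,0,-31,0,0],[0,0,-33,0,0],[0,0,-33,0,0]],
  ],
)

```text
clock: 10.5
eef_pos: [590.2, -45.1, 161.0]
eef_rot: [3.138, 0.0, 1.629]
wrist_force: [8.1, 0.8, -4.6]
finger_gap: 13.7
```

```bash
python3 - <<'E'
from h import *
s=manip.read_state(); c=manip.camera("wrist"); a=manip.camera("scene"); b=manip.camera("side")
print(s["clock"],s["eef_pos"],s["eef_rot"],s["finger_gap"],s["wrist_force"],s["moment"])
f=lambda c,x,y,w,h,k:cv2.resize(c["img"][y:y+h,x:x+w],(int(w*k),int(h*k)),interpolation=2)
A=f(c,230,170,100,75,4);B=f(a,235,160,50,75,4)
C=f(b,290,140,50,75,4)
cv2.imwrite("pics/h3.png",cv2.hconcat([A,B,C])[:,:,::-1])
E
```

```text
10.5 [590.19592832 -45.09042143 161.03849947] [3.13814398e+00 4.10956604e-04 1.62922757e+00] 13.73072542106025 [ 8.14273253  0.80268564 -4.60845784] [-0.07371706 -1.73698388  0.03365873]
```

View pics/h3.png

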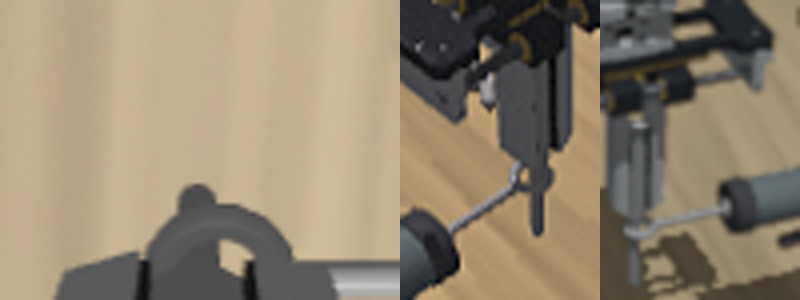

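The rod is following: about 8 N, in line with a draw near 28 mm, and the punch is upright through the eye. Continue.

send_rows(
  series=[
    [[0,0,-3,0,0],[0,0,-7,0,0],[0,0,-12,0,0],[0,0,-17,0,0],[0,0,-22,0,0],[0,0,-26,0,0],[0,0,-30,0,0],[0,0,-33,0,0],[0,0,-34,0,0],[0,0,-34,0,0]],
  ],
)

```text
clock: 11.65
eef_pos: [556.9, -47.1, 161.1]
eef_rot: [3.137, 0.001, 1.629]
wrist_force: [11.6, -0.4, -6.8]
finger_gap: 13.4
```

```bash
python3 - <<'E'
from h import *
s=manip.read_state(); c=manip.camera("wrist"); a=manip.camera("scene"); b=manip.camera("side")
print(s["clock"],s["eef_pos"],s["eef_rot"],s["finger_gap"],s["wrist_force"],s["moment"])
f=lambda c,x,y,w,h,k:cv2.resize(c["img"][y:y+h,x:x+w],(int(w*k),int(h*k)),interpolation=2)
B=f(a,225,165,66,80,6)
C=f(b,275,160,66,80,6)
cv2.imwrite("pics/h4.png",cv2.hconcat([B,C])[:,:,::-1])
u=np.array([np.cos(.06),np.sin(.06),0]); m=np.array([658,-41.5,135])
for k in (-5,0,5): 
  print(k,(proj(a,m-u*k)-[225,165])*6,(proj(b,m-u*k)-[275,160])*6+[396,0])
for t in("groove","eye","plunger"):
  for n,q in(("sc",a),("si",b)): print(t,n,[(np.round(r["rect"],1).tolist(),round(r["conf"],2)) for r in manip.find_in(t,q)][:2])
E
```

```text
11.65 [556.8513384  -47.14347289 161.1110486 ] [3.13662227e+00 6.56780917e-04 1.62912814e+00] 13.375337801382042 [11.60154303 -0.37148818 -6.79148199] [-0.0513807  -2.62586981  0.0203072 ]
-5 [107.58774919 329.96806201] [681.72964811 186.3064546 ]
0 [118.30290597 322.77694182] [672.26016198 188.40367285]
5 [128.96945221 315.61844497] [662.77352834 190.50468878]
groove sc [([390.1, 266.0, 24.5, 32.4], 0.17)]
groove si []
eye sc [([247.8, 197.1, 38.8, 21.6], 0.42)]
eye si [([286.3, 175.1, 3.5, 37.4], 0.16)]
plunger sc [([247.4, 191.8, 29.7, 29.3], 0.67)]
plunger si [([285.6, 192.8, 33.4, 10.4], 0.46)]
```

View pics/h4.png

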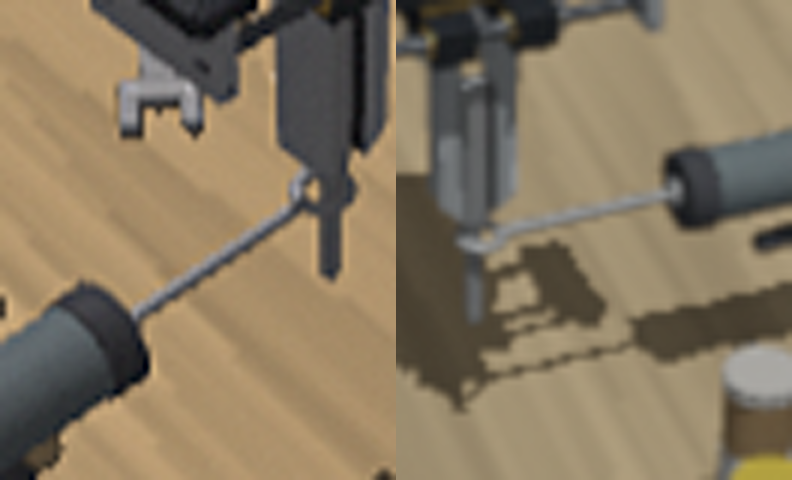

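The groove isn't in view from these cameras yet, and they are coarse. The rod is straight and the punch is through the eye. The wrist camera should see the mouth at about 1.7 px/mm, so I read the rod's profile there.

```bash
python3 - <<'E'
from h import *
s=manip.read_state(); c=manip.camera("wrist"); a=manip.camera("scene"); b=manip.camera("side")
u=np.array([np.cos(.06),np.sin(.06),0]); m=np.array([658,-41.5,135.])
e=atz(b,288.8,199.8,135); print("eye side",e, "start",atz(b,309.3,194.5,135)); print("scene",atz(a,278,196.7,135),atz(a,258.1,210.6,135))
print("wrist mouth px",proj(c,m,s),"eye px",proj(c,m-u*99,s))
save(c,"w3",crop=(360,150,200,150),k=4)
g=c["img"].astype(int).sum(2)//3
for n in range(400,470,2):
    pass
mp=proj(c,m,s).round().astype(int)
print(g[mp[1]-12:mp[1]+16:2, mp[0]-30:mp[0]+14:2])
E
```

```text
eye side [556.14100117 -53.35317522 135.        ] start [620.32634612 -46.06597654 135.        ]
scene [561.11763566 -46.76767398 135.        ] [621.29924882 -41.95000066 135.        ]
wrist mouth px [435.82695464 239.57872542] eye px [283.41510384 239.94606163]
[[166 164 162 160 159 162 165 165 165 162 156  37  34  39  63  62  60  56
   38  41  39  38]
 [166 165 162 160 159 162 165 165 165 162 140  36  34  70  82  83  84  85
   72  40  36  38]
 [166 164 162 159 160 164 166 165 164 161 140  39  46  78  76  84  84 105
  106  53  39  39]
 [141 139 138 137 137 140 141 140 139 137 116  53  66  79  79  85  85 121
  127  99  38  38]
 [110 111 111 111 112 112 111 112 112 114 113 113 114 114 114 108  79 132
  145 130  38  39]
 [149 150 149 150 150 151 150 151 150 151 151 151 151 151 151 151  83 117
  158 159  39  38]
 [170 170 170 170 170 170 170 170 170 170 170 170 170 170 170 169  75 122
  166 166  52  38]
 [173 173 173 174 174 173 173 173 173 173 173 170 170 170 171 119  76 140
  170 170  39  35]
 [165 163 160 161 164 167 166 164 161 159 160  53  38  78  76  76  75 159
  173 149  35  34]
 [165 162 161 162 165 166 166 163 161 159 160  67  40  74  81  78  86 170
  173 114  36  35]
 [164 162 160 162 166 166 166 163 160 160 160  99  40  39  83  86 145 173
  148  34  34  35]
 [165 162 161 163 167 167 165 163 160 160 161 112  39  40  38  38  40  38
   39  36  34  35]
 [164 162 161 164 167 166 165 163 159 160 161 132  37  39  38  38  39  39
   40  39  35  35]
 [163 162 161 165 167 167 165 161 160 161 162 163  71  40  39  40  39  39
   39  38  40  40]]
```

View pics/w3.png

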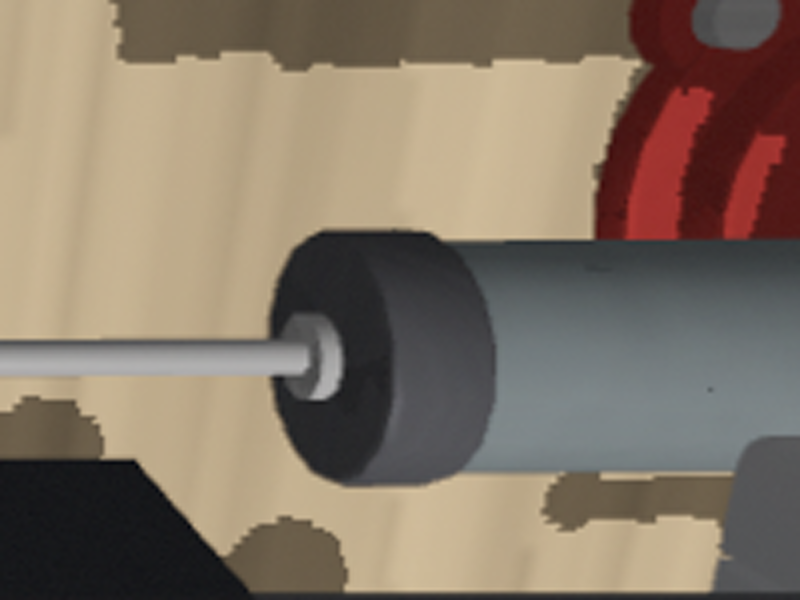

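The wrist view shows the rod going into a small bushing on the cap at (437,239). There's no dark groove outside it yet, so the draw is still short of 65 mm. Creep out and watch for the groove numerically.

send_rows(
  series=[
    [[0,0,-0.5,0,0],[0,0,-1,0,0],[0,0,-1.5,0,0],[0,0,-2,0,0],[0,0,-2.5,0,0],[0,0,-2.5,0,0],[0,0,-2.5,0,0]],
  ],
)

```text
clock: 12.95
eef_pos: [554.5, -47.3, 161.1]
eef_rot: [3.136, 0.001, 1.629]
wrist_force: [12.6, -0.1, -7.1]
finger_gap: 14.1
```

```bash
cat > prof.py <<'E'
from h import *
s=manip.read_state(); c=manip.camera("wrist")
print(s["clock"],s["eef_pos"],s["eef_rot"],s["wrist_force"],s["finger_gap"])
g=c["img"].astype(int).sum(2)//3
print("cols",list(range(418,458)))
for v in range(236,246,2): print(v,g[v,418:458].tolist())
E
python3 prof.py
```

```text
12.95 [554.53555258 -47.26958026 161.11086483] [3.13640607e+00 6.62894798e-04 1.62917780e+00] [12.55997111 -0.14007259 -7.0701074 ] 14.120900834865004
cols [418, 419, 420, 421, 422, 423, 424, 425, 426, 427, 428, 429, 430, 431, 432, 433, 434, 435, 436, 437, 438, 439, 440, 441, 442, 443, 444, 445, 446, 447, 448, 449, 450, 451, 452, 453, 454, 455, 456, 457]
236 [112, 112, 113, 114, 113, 112, 113, 114, 113, 113, 114, 114, 114, 114, 114, 114, 114, 114, 114, 115, 69, 24, 22, 73, 80, 83, 133, 144, 144, 145, 115, 63, 39, 39, 37, 38, 40, 38, 41, 41]
238 [150, 150, 150, 151, 151, 151, 151, 151, 151, 151, 151, 151, 151, 151, 151, 151, 150, 152, 152, 152, 116, 56, 30, 43, 78, 86, 132, 155, 158, 159, 159, 97, 39, 38, 38, 39, 40, 40, 38, 40]
240 [170, 170, 170, 170, 169, 170, 171, 170, 170, 170, 170, 169, 169, 170, 169, 169, 170, 170, 170, 165, 109, 44, 32, 45, 69, 81, 136, 161, 165, 165, 165, 102, 38, 39, 39, 39, 39, 40, 37, 35]
242 [174, 173, 173, 173, 173, 173, 172, 172, 172, 172, 172, 172, 172, 170, 170, 170, 170, 170, 169, 120, 56, 35, 36, 68, 76, 81, 156, 169, 170, 170, 150, 87, 37, 36, 34, 35, 34, 34, 34, 36]
244 [167, 166, 166, 164, 164, 163, 161, 159, 159, 159, 160, 161, 127, 68, 37, 38, 58, 64, 48, 41, 48, 51, 69, 74, 75, 104, 162, 172, 172, 173, 132, 66, 34, 35, 35, 34, 36, 35, 36, 35]
```

The groove has appeared: its outer edge is at col 438 and it shows up to 441 at the bushing's face. I need to know how far that bushing stands out from the cap face, so I fit projected circles to the outlines.

```bash
python3 - <<'E'
from h import *
s=manip.read_state(); c=manip.camera("wrist")
g=c["img"].astype(int).sum(2)//3
for v in range(198,284,6): print(v,g[v,424:474:2].tolist())
u=np.array([np.cos(.06),np.sin(.06),0]); n=np.array([-u[1],u[0],0]); th=np.linspace(0,2*np.pi,721)
def circ(t,r): 
    q=np.array([proj(c,np.array([658,-41.5,135])+u*t+r*(np.cos(a)*n+np.sin(a)*np.array([0,0,1])),s) for a in th]); return q
for r in (21,7):
  for t in (-4,-2,0,2,4):
    q=circ(t,r); i,j,k,l=q[:,0].argmin(),q[:,0].argmax(),q[:,1].argmin(),q[:,1].argmax(); print(r,t,"L",q[i].round(1),"R",q[j].round(1),"T",q[k].round(1),"B",q[l].round(1))
for t in(-4,-2,0,2): print("rod top",t,proj(c,np.array([658,-41.5,138])+u*t,s))
E
```

```text
198 [162, 164, 165, 163, 160, 157, 157, 158, 159, 160, 163, 166, 165, 166, 166, 167, 165, 167, 168, 173, 177, 177, 177, 177, 177]
204 [164, 164, 164, 162, 158, 157, 158, 158, 160, 162, 165, 167, 166, 166, 167, 166, 166, 166, 166, 165, 170, 175, 176, 177, 177]
210 [164, 164, 164, 160, 157, 157, 159, 119, 36, 37, 39, 38, 36, 37, 39, 40, 39, 40, 38, 38, 39, 39, 37, 37, 37]
216 [165, 164, 161, 158, 157, 104, 38, 38, 38, 37, 38, 38, 39, 40, 39, 40, 44, 45, 48, 46, 46, 45, 44, 46, 46]
222 [165, 163, 159, 158, 78, 34, 36, 35, 38, 37, 38, 39, 40, 38, 39, 37, 39, 42, 56, 57, 56, 57, 57, 55, 55]
228 [164, 163, 158, 108, 36, 35, 39, 63, 60, 61, 55, 39, 38, 39, 38, 40, 39, 39, 46, 67, 66, 65, 65, 64, 64]
234 [139, 137, 137, 92, 62, 74, 45, 17, 73, 84, 123, 127, 82, 39, 39, 38, 39, 40, 39, 63, 73, 74, 73, 72, 71]
240 [170, 170, 170, 170, 169, 170, 170, 109, 35, 70, 136, 165, 165, 41, 39, 38, 37, 37, 39, 59, 80, 78, 77, 79, 79]
246 [161, 159, 159, 161, 39, 39, 74, 81, 78, 85, 169, 174, 83, 35, 35, 36, 41, 36, 37, 71, 85, 82, 82, 81, 82]
252 [158, 160, 161, 163, 104, 38, 39, 39, 39, 38, 39, 40, 36,
[... 784 characters left out ...]
 0 L [424.6 236.4] R [457.8 243.3] T [439.6 207.2] B [443.  272.5]
21 2 L [427.4 236.4] R [461.2 243.3] T [442.7 207.2] B [446.1 272.5]
21 4 L [430.2 236.4] R [464.7 243.3] T [445.7 207.2] B [449.2 272.5]
7 -4 L [428.3 238.4] R [438.9 240.7] T [433.  228.7] B [434.1 250.4]
7 -2 L [431.3 238.4] R [442.  240.7] T [436.1 228.7] B [437.2 250.4]
7 0 L [434.2 238.4] R [445.2 240.7] T [439.2 228.7] B [440.3 250.4]
7 2 L [437.2 238.4] R [448.4 240.7] T [442.2 228.7] B [443.4 250.4]
7 4 L [440.2 238.4] R [451.6 240.7] T [445.3 228.7] B [446.5 250.4]
rod top -4 [435.62639756 241.07483654]
rod top -2 [438.74314148 241.06694736]
rod top 0 [441.85965488 241.05905876]
rod top 2 [444.97593779 241.05117075]
```

Numbers agree. The groove's centre is about 0.1 mm from the bushing's face. The draw worked out from TCP travel less the 3 mm slack is 64.8 mm, and eye plus 36 mm puts the mouth at that same face. Now hold and check that it stays steady.

send_rows(
  series=[
    [[0,0,0,0,0],[0,0,0,0,0],[0,0,0,0,0],[0,0,0,0,0],[0,0,0,0,0],[0,0,0,0,0],[0,0,0,0,0],[0,0,0,0,0]],
  ],
)

```text
clock: 13.85
eef_pos: [554.5, -47.3, 161.1]
eef_rot: [3.136, 0.001, 1.629]
wrist_force: [13.2, -0.3, -7.6]
finger_gap: 13.5
```

```bash
python3 prof.py; python3 - <<'E'
from h import *
c=manip.camera("wrist"); a=manip.camera("scene")
f=lambda c,x,y,w,h,k:cv2.resize(c["img"][y:y+h,x:x+w],(int(w*k),int(h*k)),interpolation=2)
cv2.imwrite("pics/fin.png",cv2.hconcat([f(c,400,200,66,80,6),f(a,225,165,66,80,6)])[:,:,::-1])
E
```

```text
13.85 [554.54374616 -47.2595247  161.10008337] [3.13643680e+00 6.73049233e-04 1.62920681e+00] [13.20625541 -0.28133721 -7.61310482] 13.52588490662136
cols [418, 419, 420, 421, 422, 423, 424, 425, 426, 427, 428, 429, 430, 431, 432, 433, 434, 435, 436, 437, 438, 439, 440, 441, 442, 443, 444, 445, 446, 447, 448, 449, 450, 451, 452, 453, 454, 455, 456, 457]
236 [113, 112, 113, 113, 112, 112, 113, 113, 114, 113, 113, 113, 114, 114, 114, 113, 114, 114, 115, 115, 69, 26, 23, 74, 80, 82, 133, 144, 144, 144, 116, 64, 39, 39, 39, 39, 39, 39, 40, 39]
238 [150, 150, 150, 151, 151, 151, 151, 151, 151, 151, 151, 151, 150, 151, 151, 151, 151, 151, 152, 151, 116, 57, 29, 44, 78, 86, 132, 155, 159, 159, 159, 98, 39, 39, 39, 39, 40, 40, 40, 41]
240 [169, 170, 170, 170, 170, 170, 170, 170, 170, 170, 170, 169, 169, 170, 170, 170, 170, 169, 170, 164, 109, 44, 32, 46, 71, 81, 135, 161, 166, 165, 166, 102, 40, 39, 37, 39, 38, 38, 35, 35]
242 [173, 173, 172, 173, 173, 173, 173, 172, 172, 172, 172, 172, 172, 170, 169, 169, 171, 170, 169, 120, 56, 35, 34, 68, 76, 83, 157, 170, 170, 170, 150, 86, 40, 37, 35, 35, 35, 35, 34, 34]
244 [166, 166, 165, 165, 164, 163, 161, 160, 159, 159, 159, 160, 127, 67, 38, 37, 56, 63, 49, 43, 46, 50, 70, 75, 75, 104, 161, 173, 172, 173, 132, 65, 35, 33, 34, 35, 35, 34, 37, 35]
```

View pics/fin.png

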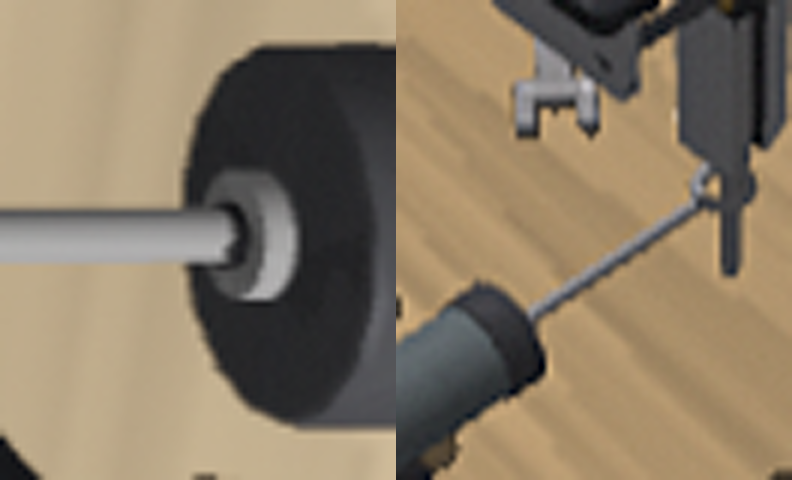

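The final view shows the dark groove half out at the collar face (wrist 440,240), with the punch through the eye. The profile hasn't changed since the last reading, and the 13 N pull matches a 65 mm draw.

```bash
python3 -c "
from cell import manip
print(manip.sign_off())"
```

```text
the job is handed in; nothing more can be done
None
```

I took the punch from the tool block, put its tip down through the eye, and drew the follower rod straight out. The arm is holding it there with the groove at the mouth, and the job is handed in at about 14 s on the clock. The punch is still gripped on its flats.

**Draw:** TCP travel less the 3 mm slack in the eye gives about 64.8 mm. The last pull read about 13 N, which matches the spring at 65 mm.

**Groove:** The wrist camera shows the dark groove half out at the face of the small collar where the rod leaves the cap. The picture and the arm's position did not change over the last 0.9 s.

**What didn't fully agree:**
- **Collar or cap face:** the collar stands about 3–4 mm proud of the dark cap face. I took its face as the mouth, because it lies 36 mm from the eye's home position. Measured against the dark cap face, the groove is about 3 mm past, inside the 1 cm limit.
- **Downward force:** the wrist showed 6–7 N of unexplained downward force while pulling, perhaps friction of the eye on the shank. It was steady and far below the limit.
- **Groove network:** the trained network gave no usable groove detection, so I found the groove from the pixel brightness along the rod.

I saw no contact with the other tools on the way. I did not check their positions again afterwards.

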